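# Set the tray-length gauge to its longest setting

## Task

Open the tray-length gauge to its longest setting: press the lock button in the top of its carriage and, keeping it held down all the way, push the carriage along the rods until it is fully home against the tall end stop. Then let the button come back up so the carriage is locked there. Use no great force, and leave the two caps and the marker pen beside the gauge where they are.

Things in the scene. Friction and masses are not known exactly. Their poses are not given: they have to be found in the camera images.
- gauge: Gauge fixed to the bench, turned up to 1.2 rad: aluminium bed 90 mm wide (x), 330 long (y), 12 thick, with two steel guide rods along y. Origin: centre of its underside; z up. Tall grey end stop at the +y end (76 wide, top z = 75), low grey block at the -y end (top 46). Thin jaw plates reach 120 mm out on the +x side: at y = -145 (top 56) and on the carriage (top 62).
- carriage (a joint): Travel of the carriage along gauge +y, in m: its middle is at gauge y = -0.080 + value; 0 low end, 0.160 home against the end stop. Button down: it slides freely (friction 0.8 N, drag 6 N per m/s). Button up: a pawl locks it in notches 8 mm apart (1 mm of play either way; one notch is at home) against more than 25 N. It cannot leave the rods.
- carriage_top (a point): Middle of the carriage, at the level of its wall tops, 80 mm above the bench. Grey block 76 mm wide (gauge x), 90 long (gauge y). Its top is a pocket, open at both x sides, 70 mm long in y between two cross walls 10 mm thick; pocket floor 50 mm above the bench. The finger that holds the button can push a wall from inside.
- lock_button (a joint): How far the lock button is pressed, in m: 0 up (locked), 0.010 fully down on a hard stop. It springs up: about 4 N starts it, 8 N at full depth. The lock is off when it is pressed by more than 5 mm; keep it at 6 mm or more while sliding.
- button_top (a point): Centre of the top face of the lock button, moving with it: a flat grey plastic pad, 50 mm (gauge x) by 56 mm (gauge y), with fine dark cross ribs, in the middle of the carriage's pocket. 64 mm above the bench when up, 54 mm when fully down.
- end_stop (a point): Midway between the faces of the end stop's two rubber bumpers, at gauge y = +125 mm on the centreline, 58 mm above the bench. The carriage's front face meets it when home (its middle is then 45 mm short of this point).
- cap_a: A loose white screw cap, 47 mm across, 14 mm high, lying on the bench beside the gauge on its -x side. Origin: centre of its underside. To be left alone.
- cap_b: A second such white screw cap, also on the gauge's -x side. To be left alone.
- marker: A loose marker pen, 131 mm long (its y), 15 mm thick, lying on the bench on the gauge's +x side near the end stop. Origin: under its middle. To be left alone.

How it is judged:
On the way, in this order (a step that is already met when the one before it is completed fails the run):
1. the lock button is pressed by more than 5 mm with the carriage still where it started (within 20 mm) (value of joint lock_button above 0.005 m and distance of button_top from where it was at the start of the episode below 0.02 m), for 0.1 s.
2. the carriage is home (within 3 mm) with the button still held down (value of joint carriage above 0.157 m and value of joint lock_button above 0.003 m), for 0.2 s.
At the end, for the whole second after the job is handed in: The carriage is within 3 mm of the end stop and at rest, the lock button is back up (pressed less than 1 mm), and both caps and the marker pen lie within 15 mm of where they were (value of joint carriage above 0.157 m and value of joint lock_button below 0.001 m and velocity of joint carriage below 0.005 m/s and distance of each of cap_a, cap_b, marker from where it was at the start of the episode below 0.015 m); the robot touches nothing.
It fails at once if the button is let up (pressed less than 1 mm) on the way, more than 15 mm from the carriage's start and more than 10 mm short of the stop (distance of button_top from where it was at the start of the episode above 0.015 m and value of joint carriage below 0.15 m and value of joint lock_button below 0.001 m).
It fails at once if a cap or the marker pen is lifted or pushed more than 15 mm (distance of any of cap_a, cap_b, marker from where it was at the start of the episode above 0.015 m).
It fails at once if the gauge is forced: more than 60 N of the fingers on the carriage or its button (contact force between the fingers and carriage above 60 N).
It also fails if it takes over 40 s, if anything falls off the work surface, if the arm or the gripper's body presses on something with over 40 N, if the wrist force passes 120 N, or if a joint passes its speed limit or range.

## Robot

A 6-joint arm with a two-finger parallel gripper is mounted at the origin on the work surface; the furniture and walls round the work are solid. World frame = base frame: x ahead of the robot, y to its left, z up, the work surface at z = 0. Lengths are in m, angles in rad, forces in N, time in s.
With the tool pointing down it reaches from about 0.275 to 0.85 m from the base axis. Payload 19 kg.
Tool frame: the origin (TCP) lies on the centre line of the jaws, within the pads' length; the fingertips stand 8 mm ahead of it and the grasp point (between the pads) lies 11 mm behind it (arm.finger_overhang is the x of the fingertips in the tool frame, in m); x points along the fingers, z is the direction in which the jaws open and shut, and the axes are right-handed (so a half turn about x gives the same grasp; the last joint's range is limited). The gripper opens to 85 mm and grips with 20 to 120 N. Pads are 22 mm wide; open, the fingers measure 114 mm over their backs; the gripper's body (76 mm by 85 mm) begins 54 mm behind the grasp point. The pads swing forward as they close: fully open they stand 13 mm farther back than shut.
Start: joints at [1.026, 0.15, 1.437, -0, 1.554, -0.134], TCP at [0.23, 0.527, 0.239] pointing down, gripper open.
Joint ranges: [-2.8, 2.8], [-0.68, 2.1], [0.12, 2.68], [-1.39, 4.53], [0.16, 2.79], [-2.81, 2.81]. Speed limits (rad/s): [1.89, 1.89, 2.22, 3.01, 3.01, 3.01].

## Interface

Orientations are given as a unit quaternion [w, x, y, z].
In Python, from bench import arm gives the robot as it stands. Calls block until the motion is done:
- arm.move_ptp(position, orientation): joint-space move of the TCP to a pose.
- arm.line_to(position, v=0.15, ori=None, f_stop=None): straight line of the TCP; ori=None keeps the orientation; v is the mean speed in m/s. With f_stop (N) it stops when the force on the tool has changed by that much, and returns True; else False.
- arm.move_joints(angles): joint-space move.
- arm.set_gripper(opening): finger opening in m; the grip force is fixed at half the most; returns when the fingers have stopped.
- arm.hold(seconds).
- arm.inverse_kinematics(position, orientation): joint angles nearest the present ones, or None.
- arm.grab_frame(name): name is "scene" or "top"; returns a dict with "image" (400x640x3 uint8, blue, green, red), "fx", "fy", "cx", "cy" (pixels), "k1" (the pictures are not rectified: a ray, as slopes to the right and down, at radius r is drawn at 1 + k1 r^2 times it, then the intrinsics apply), "R" (3x3) and "t" (3): a world point X has camera coordinates R X + t. Camera axes: x right, y down, z forward; pixel columns grow to the right and rows downward; lengths in m; the calibration is good to about 2 mm. A picture is of the moment at which its call begins. There is no depth.
A pose or a line that the arm cannot do raises arm.Unreachable and nothing moves.
- arm.job_done(): hands the job in, once; it reports no verdict.
Trained networks look in a picture, given as the dict that the camera call returned (one of the last four; its "shot" number tells which), for a name from the list of things; names that differ only in an ending like _2 or _b are one class to them, and where a whole thing is asked for, a point or a joint stands for the part that bears it (a point fixed in the world has none). Each returns a list of dicts, best first, with "p" (0 to 1); they miss things now and then, are a little off and sometimes report something else, mostly with a low value. They report only what shows in the picture. A call takes as long as a camera call.
- arm.cut_out(picture, target): "pixels" (400x640 bool, what is visible of it).
- arm.mark_of(picture, target): "xyz" ([x, y, z] in m, in world coordinates, good to about 4 mm: a listed point, or the origin of a listed thing).
Readings, each from a call of its own:
- arm.get_t(): time.
- arm.get_joint_positions(): joint angles.
- arm.get_joint_vel(): joint speeds.
- arm.get_joint_torque(): joint torques, N m.
- arm.get_ee_pos(): TCP position.
- arm.get_tcp_rot(): TCP orientation.
- arm.get_force(): force on the tool from outside, world axes, zero at the start.
- arm.get_ft_torque(): the same for the moment, N m.
- arm.get_width(): finger opening in m.
Only numpy, scipy, OpenCV 4.12 (cv2) and the standard library are available. Lean on these libraries where they do the work, as an engineer would, in place of code of your own. Each camera call takes 0.05 s, during which the arm holds its last target.

## Working session

There is one attempt and no reset: what is moved stays moved. The work goes in short steps, each a Python script; the robot and the scene stay as the last script left them, time stands still between calls to the robot, and variables do not carry over. Pictures are saved under pics/ and viewed, and the job is handed in when it is done.

```bash
mkdir -p pics; ls; python3 - <<'E'
from bench import arm
import cv2
for n in ("scene","top"):
    f=arm.grab_frame(n); cv2.imwrite(f"pics/{n}0.png",f["image"])
    print(n,f["fx"],f["cx"],f["cy"],f["k1"],f["R"],f["t"])
    for k in ("carriage_top","button_top","end_stop","gauge","cap_a","marker"):
        try: print(k,[(r["p"],r["xyz"]) for r in arm.mark_of(f,k)][:3])
        except Exception as e: print(k,e)
print(arm.get_t(),arm.get_tcp_rot(),arm.get_ee_pos(),arm.finger_overhang)
E
```

```text
pics
scene 452.140202805633 327.0906560484766 202.32069702154135 -0.03530998116710969 [[ 0.5677735  -0.8227264   0.02746851]
 [-0.32785347 -0.25661162 -0.90920986]
 [ 0.7550797   0.50721962 -0.41543099]] [-0.3273937   0.26221708  0.43591064]
carriage_top [(0.64, [0.5378, -0.0904, 0.0818])]
button_top [(0.68, [0.5372, -0.0912, 0.0692])]
end_stop [(0.71, [0.6667, -0.0233, 0.0574])]
gauge [(0.8, [0.5562, -0.0839, 0.0026])]
cap_a [(0.92, [0.5534, 0.0292, 0.0011]), (0.92, [0.4925, -0.0102, 0.0012])]
marker [(0.61, [0.6532, -0.2105, -0.0003])]
top 406.4495761426932 327.85134187561385 202.9892432537667 0.023662997078639343 [[ 0.01740762 -0.99968831  0.01789579]
 [-0.99574751 -0.01895287 -0.09015365]
 [ 0.09046473 -0.01625033 -0.99576707]] [-0.00415159  0.593634    0.85662594]
carriage_top [(0.93, [0.5339, -0.0911, 0.0779]), (0.66, [0.6542, -0.2088, 0.0022])]
button_top [(0.78, [0.5289, -0.0883, 0.064])]
end_stop [(0.62, [0.6729, -0.0201, 0.0578])]
gauge [(0.65, [0.5522, -0.0812, 0.0039])]
cap_a [(0.95, [0.5529, 0.0241, 0.0022]), (0.57, [0.4965, -0.0, -0.0021])]
marker [(0.82, [0.6513, -0.2087, 0.0024])]
0.7 [ 0.59143469 -0.38752864  0.59149122  0.38751091] [0.22961743 0.52713013 0.23927077] 0.008
```

View pics/scene0.png

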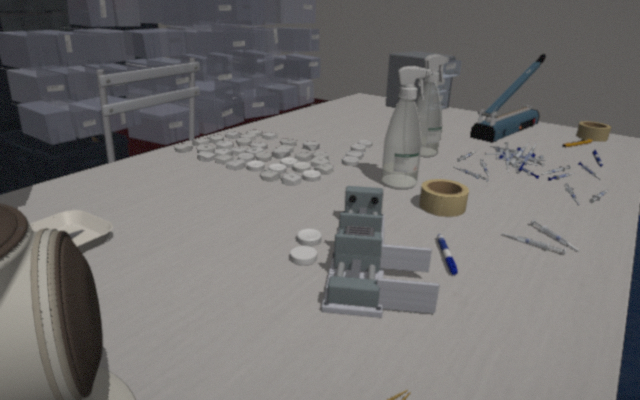

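View pics/top0.png

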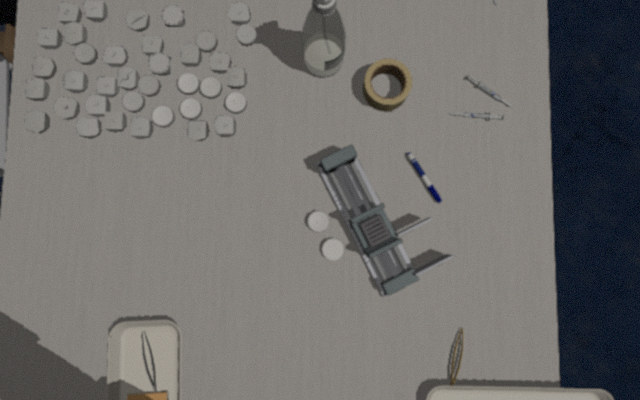

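The top view shows the carriage at about (375,230), the end stop at (338,158), the caps at (318,221) and (332,249), and the marker at (424,177). The reported points fit the picture. The gauge +y axis lies about 27° from world x, and roughly 0.11 m of travel is left. Next I'll close the gripper and go above the button.

```bash
cat > h.py <<'E'
import numpy as np
from scipy.spatial.transform import Rotation as R
A=np.radians(27.2)
gy=np.array([np.cos(A),np.sin(A),0]); gx=np.array([np.sin(A),-np.cos(A),0])
C=np.array([0.535,-0.090,0])
def ori(s):
    x=np.array([0,0,-1.]); z=s*gx; y=np.cross(z,x)
    q=R.from_matrix(np.c_[x,y,z]).as_quat(); return [q[3],q[0],q[1],q[2]]
def P(d,z): return list(C+gy*d+np.array([0,0,z]))
E
python3 - <<'E'
from h import *; from bench import arm
import cv2
best=None
for s in (1,-1):
    js=[arm.inverse_kinematics(P(d,z),ori(s)) for d,z in ((.01,.2),(.01,.06),(.15,.06))]
    print(s,[None if j is None else np.round(j,2) for j in js])
    if all(j is not None for j in js):
        c=max(abs(j[5]) for j in js)
        if best is None or c<best[0]: best=(c,s)
s=best[1]; print(s)
open("s.txt","w").write(str(s))
arm.set_gripper(0.0)
arm.move_ptp(P(.01,.2),ori(s))
arm.line_to(P(.01,.115),v=.1)
print(arm.get_ee_pos(),arm.get_width(),arm.get_force(),arm.get_t())
for n in ("scene","top"):
    f=arm.grab_frame(n); im=f["image"]
    im=im[130:330,250:500] if n=="scene" else im[120:320,270:480]
    cv2.imwrite(f"pics/{n}1.png",cv2.resize(im,None,fx=3,fy=3))
    print([(r["p"],r["xyz"]) for r in arm.mark_of(f,"carriage_top")])
E
```

```text
1 [array([-0.3 ,  0.12,  1.56,  0.  ,  1.47,  0.8 ]), array([-0.3 ,  0.23,  1.72,  0.  ,  1.19,  0.8 ]), array([-0.15,  0.45,  1.42,  0.  ,  1.27,  0.95])]
-1 [array([-0.3 ,  0.12,  1.56, -0.  ,  1.47, -2.34]), array([-0.3 ,  0.23,  1.72, -0.  ,  1.19, -2.34]), array([-0.15,  0.45,  1.42, -0.  ,  1.27, -2.19])]
1
[ 0.54424392 -0.08550628  0.11565527] -7.689014811429458e-07 [0.40938213 0.00464299 0.4669933 ] 4.9167
[(0.69, [0.5375, -0.0897, 0.0806]), (0.46, [0.6528, -0.2086, 0.0004])]
[]
```

View pics/scene1.png

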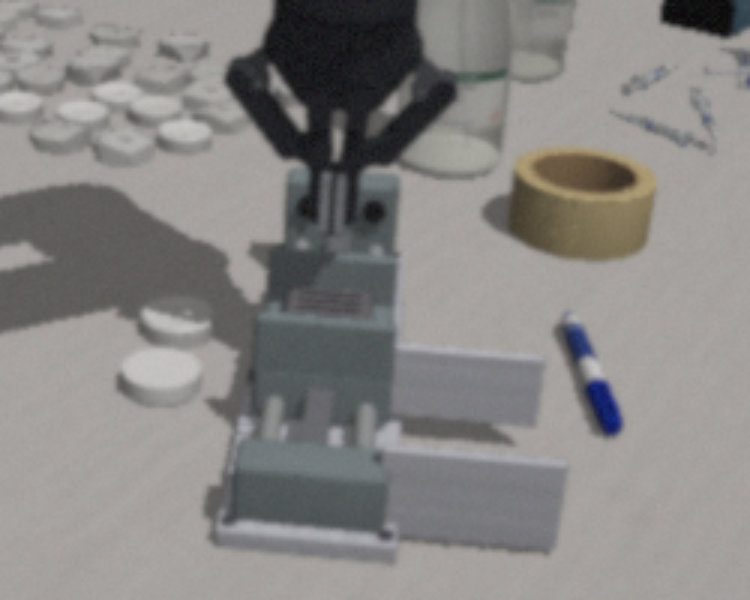

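View pics/top1.png

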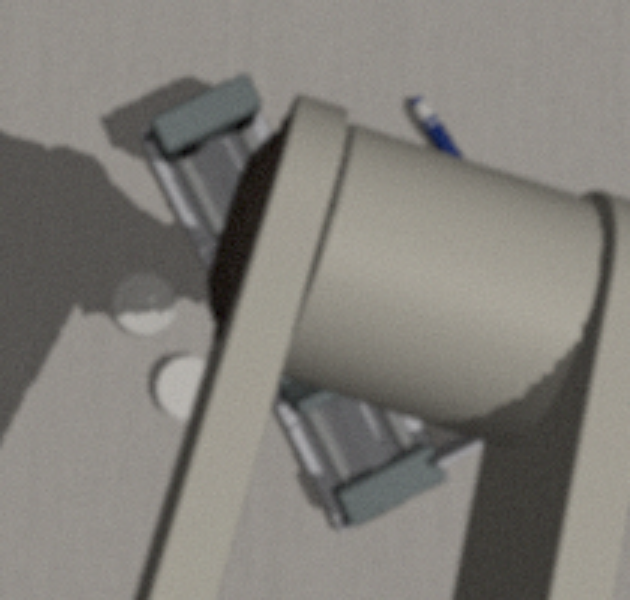

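In the scene view the closed fingertips hang at about crop (338,235), over the pocket and centred on the carriage. Next I'll press the button.

```bash
python3 - <<'E'
from h import *; from bench import arm
import cv2
r=arm.line_to(P(.01,.076),v=.05,f_stop=10); print(r,arm.get_ee_pos(),arm.get_force())
if not r:
    r=arm.line_to(P(.01,.060),v=.015,f_stop=13); print(r,arm.get_ee_pos(),arm.get_force())
arm.hold(.3); print(arm.get_ee_pos(),arm.get_force(),arm.get_t())
f=arm.grab_frame("scene"); cv2.imwrite("pics/scene2.png",cv2.resize(f["image"][130:330,250:500],None,fx=3,fy=3))
E
```

```text
False [ 0.54403898 -0.08548009  0.07626327] [-0.20340074 -0.60111171  0.28937525]
True [ 0.54427012 -0.08537984  0.0619997 ] [-1.24860934  0.77242266  7.31394731]
[ 0.54427642 -0.08539315  0.0619891 ] [-0.51203092  0.34809629  7.51791378] 7.25
```

View pics/scene2.png

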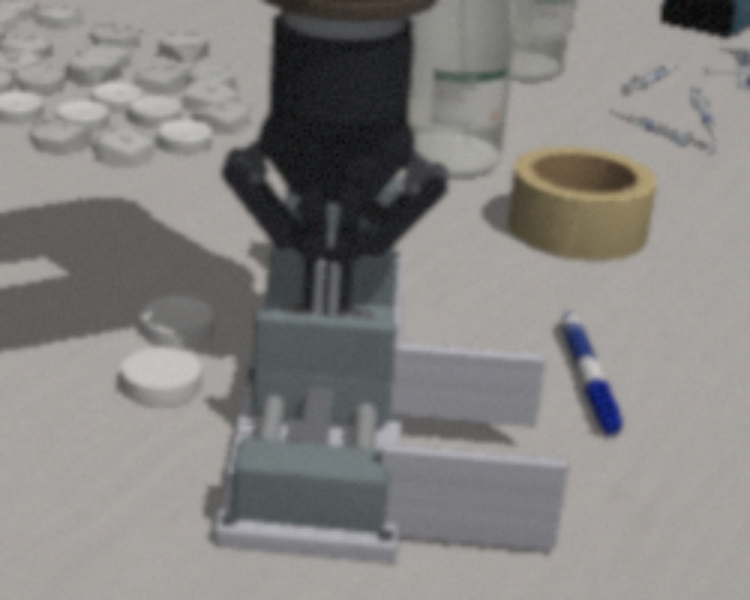

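The tip is at z = 0.054, so the button is fully down at 7.5 N, and the carriage hasn't moved. Next I'll slide it.

```bash
python3 - <<'E'
from h import *; from bench import arm
import cv2
p0=arm.get_ee_pos()
def st(r):
    p=np.array(arm.get_ee_pos()); F=np.array(arm.get_force()); print(r,round(float((p-C)@gy),4),round(float((p-C)@gx),4),p.round(4),"Fgy",round(float(F@gy),1),"Fgx",round(float(F@gx),1),"Fz",F[2].round(1),round(arm.get_t(),2))
st(0)
r=arm.line_to(P(.085,.0616),v=.05,f_stop=12); st(r)
if not r:
    r=arm.line_to(P(.175,.0616),v=.025,f_stop=12); st(r)
f=arm.grab_frame("scene"); cv2.imwrite("pics/scene3.png",cv2.resize(f["image"][130:330,250:500],None,fx=3,fy=3))
arm.hold(.3); st(r)
E
```

```text
0 0.0104 0.0001 [ 0.5443 -0.0854  0.062 ] Fgy 1.2 Fgx -1.3 Fz 8.2 7.3
False 0.0854 -0.0003 [ 0.6109 -0.0507  0.062 ] Fgy 0.6 Fgx -4.5 Fz 9.0 8.95
True 0.1276 0.0003 [ 0.6486 -0.0319  0.0619] Fgy -6.5 Fgx -0.5 Fz 9.3 10.82
True 0.1275 0.0003 [ 0.6485 -0.0319  0.0619] Fgy -4.4 Fgx -1.3 Fz 8.5 11.17
```

View pics/scene3.png

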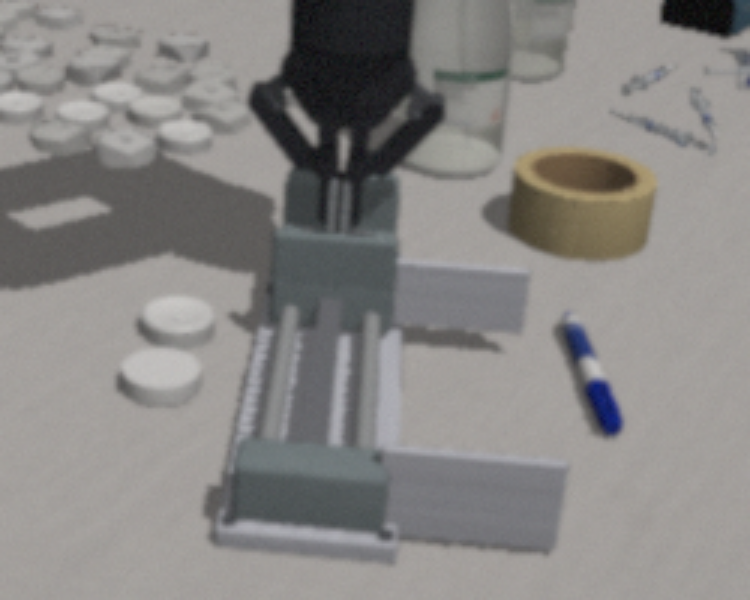

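The carriage has moved far along and the force is rising. I'll push a bit more to confirm a hard stop, then compare with the marks.

```bash
python3 - <<'E'
from h import *; from bench import arm
import cv2
def st(r):
    p=np.array(arm.get_ee_pos()); F=np.array(arm.get_force()); print(r,round(float((p-C)@gy),4),round(float((p-C)@gx),4),p.round(4),"Fgy",round(float(F@gy),1),"Fz",F[2].round(1),round(arm.get_t(),2))
r=arm.line_to(P(.165,.0616),v=.02,f_stop=18); st(r)
arm.hold(.4); st(r)
f=arm.grab_frame("scene"); cv2.imwrite("pics/scene4.png",cv2.resize(f["image"][130:330,250:500],None,fx=3,fy=3))
for k in ("carriage_top","button_top","end_stop"):
    print(k,[(q["p"],q["xyz"],round(float((np.array(q["xyz"])-C)@gy),4)) for q in arm.mark_of(f,k)][:2])
E
```

```text
True 0.1275 0.0003 [ 0.6485 -0.032   0.0619] Fgy -3.7 Fz 7.0 11.59
True 0.1275 0.0003 [ 0.6485 -0.032   0.0619] Fgy -3.8 Fz 7.1 11.99
carriage_top [(0.59, [0.6248, -0.0435, 0.0794], 0.1011)]
button_top [(0.41, [0.6275, -0.0404, 0.0551], 0.1049)]
end_stop [(0.79, [0.6704, -0.0219, 0.0614], 0.1516)]
```

View pics/scene4.png

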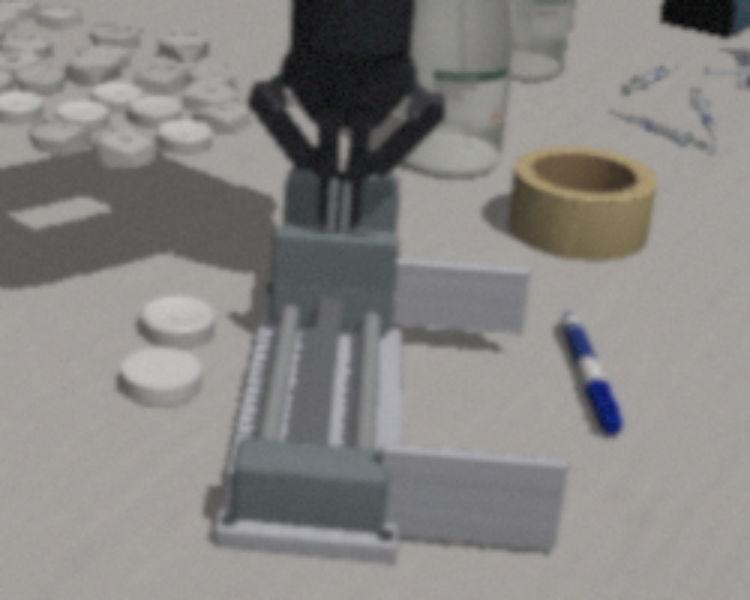

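With over 18 N of push and the button down, the tool doesn't move. The finger at 127.5 mm minus 24 mm to the wall puts the carriage middle at 103.5 mm. Adding 45 mm gives 148.5 mm, against the end-stop estimates of 147–154 mm, so it is home. Lifting straight up.

```bash
python3 - <<'E'
from h import *; from bench import arm
import cv2
p=np.array(arm.get_ee_pos())
arm.line_to(list(p+[0,0,.02]),v=.03); print(arm.get_force())
arm.line_to(list(p+[0,0,.17]),v=.12); 
q=np.array(arm.get_joint_positions()); q[0]+=0.9
arm.move_joints(list(q))
print(arm.get_force(),arm.get_t())
for n in ("scene","top"):
    f=arm.grab_frame(n); im=f["image"]
    im=im[150:350,250:500] if n=="scene" else im[120:320,270:480]
    cv2.imwrite(f"pics/{n}5.png",cv2.resize(im,None,fx=3,fy=3,interpolation=cv2.INTER_CUBIC))
    for k in ("carriage_top","button_top","end_stop","cap_a","marker"):
        print(k,[(r["p"],r["xyz"],round(float((np.array(r["xyz"])-C)@gy),4)) for r in arm.mark_of(f,k)][:2])
E
```

```text
[ 0.82573762 -0.28149354 -0.40012573]
[ 0.20957855 -0.18335405 -0.48100836] 16.45
carriage_top [(0.86, [0.6271, -0.0423, 0.0797], 0.1037)]
button_top [(0.52, [0.6709, -0.0196, 0.0549], 0.1531)]
end_stop [(0.68, [0.6691, -0.0203, 0.0572], 0.1511)]
cap_a [(0.82, [0.5556, 0.0248, 0.001], 0.0708), (0.64, [0.4925, -0.0099, 0.0015], -0.0012)]
marker [(0.86, [0.654, -0.2066, 0.0006], 0.0525), (0.4, [0.6279, -0.0398, 0.0652], 0.1056)]
carriage_top [(0.78, [0.6281, -0.0413, 0.0772], 0.1051)]
button_top [(0.69, [0.6235, -0.038, 0.0606], 0.1025)]
end_stop [(0.8, [0.6686, -0.0219, 0.0629], 0.15), (0.37, [0.5507, 0.0252, -0.0007], 0.0666)]
cap_a [(0.83, [0.5525, 0.0246, -0.0017], 0.0679), (0.68, [0.4974, -0.0, -0.0081], 0.0077)]
marker [(0.57, [0.6588, -0.2124, 0.0012], 0.0542)]
```

View pics/scene5.png

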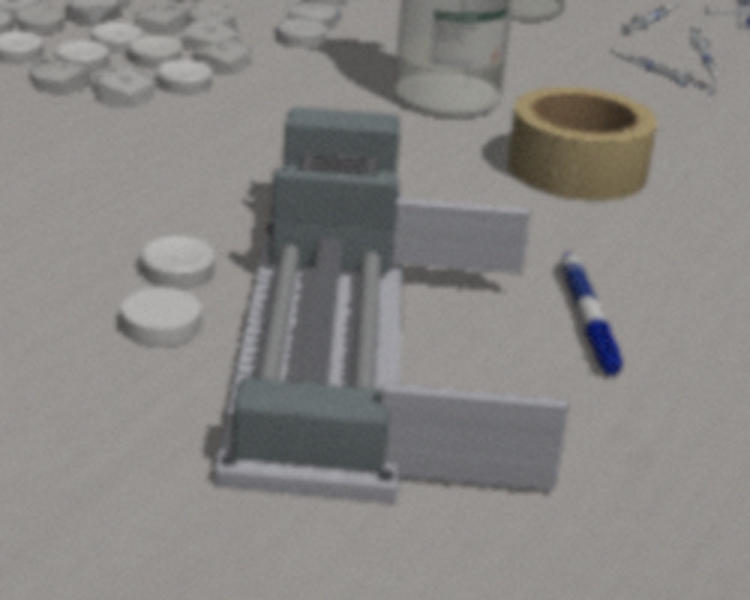

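View pics/top5.png

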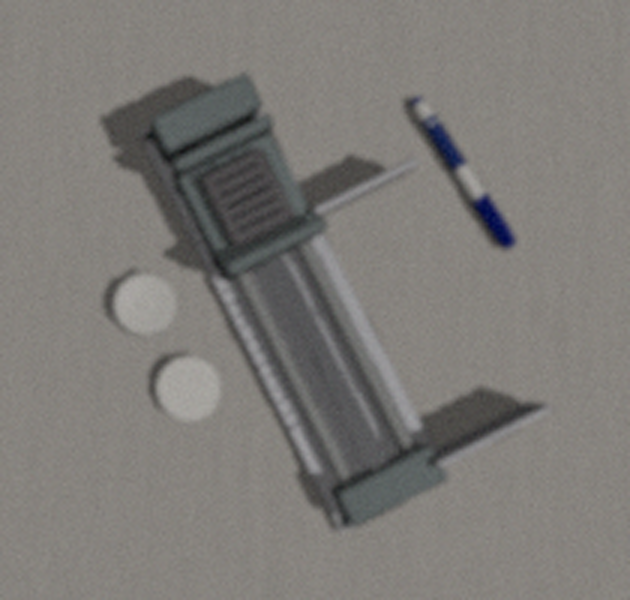

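The views show the carriage against the end stop, at crop (245,195) in the top view. The marks give 45–47 mm between them, against a nominal 45. The button pad is visible in the pocket, and the caps and marker haven't moved. Handing in.

```bash
python3 - <<'E'
from bench import arm
print(arm.job_done(), arm.get_t())
E
```

```text
the job is handed in; nothing more can be done
the job is handed in; nothing more can be done
```

The gauge should now be at its longest setting, with the carriage locked against the tall end stop. The simulator gave no verdict, so this rests on my own checks.

I pressed the lock button fully down with the closed fingers (fingertips at 54 mm, about 7.5 N). I then slid the carriage along the rods until it stopped and lifted straight up so the button could rise. I handed in shortly after 16.5 s, within the 40 s limit.

**Carriage home:**
- A second push, stopped at an 18 N rise in tool force, did not move it.
- Afterwards the two cameras put its middle 45–47 mm short of the end-stop point, against a nominal 45 mm. Those marks are only good to about 4 mm, so the firm stop is the stronger evidence.

**Button up:** This is the weakest check. The top view put the button at 61 mm, nearer the "up" height of 64 mm than the "down" height of 54 mm, with the fingers clear of it. The scene camera's button reading landed on the end stop, so I ignored it.

**Caps and marker:** They look unmoved in both pictures. Their marks agree with the starting ones to within about 8 mm. The largest difference was on the marker, in the top view; the scene view puts it within 4 mm.

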